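# Ready the router table's collet for a cutter

## Task

Get the router table ready for its next cutter: swing the clear guard up and lay it gently back against its stop, then screw the collet nut down (clockwise from above) until it bottoms out and back it off a quarter turn so the collet is loose. Finish with the gripper still holding the nut there, so that it stays put while the cutter is dropped in, and leave the other things on the bench and table where they lie.

Things in the scene. Friction and masses are not known exactly. Their poses are not given: they have to be found in the camera images.
- router_table: Fixed router table: grey slab 360 x 480 x 28 mm. Origin on the bench under the spindle's vertical axis; x runs to the fence, y along it, z up. Slab top at z = 28 mm. The steel spindle (42 mm wide up to z = 42 mm) carries the nut. Brown fence faces at x = 85 mm, 104 mm high, black dust box behind. Guard stop arms: x = 95 to 112, y = +-62, up to z = 172 mm.
- guard (a joint): Angle (rad) of the clear orange-edged flip-up guard over the spindle: 0 = shut, level; 1.57 = upright; 1.745 = leaning back 10 degrees past upright against its stop, where it stays by its own weight; short of upright it falls shut. About 0.19 kg, nearly free hinge.
- guard_hinge (a point): Middle of the guard's hinge line, at (85, 0, 112) mm in the router table's frame; the line runs along the table's y. The guard is a 5 mm plate, 150 mm wide, reaching 130 mm from the hinge towards the robot when shut. The axes are the table's when shut and turn about y as it opens.
- guard_knob (a point): Centre of the guard's red ball knob, 25 mm across, at the middle of its free edge, 150 mm from the hinge along the plate and 14 mm above it: at (-65, 0, 126) mm in the table's frame when shut, (125, 0, 257) mm against the stop. Pinched from above, fingers closing along the table's y, it turns between them as the guard swings. Axes as guard_hinge.
- nut (a joint): Turn of the collet nut on its thread (rad): 0 = bottomed out (hard stop), grows as it is unscrewed, anticlockwise from above; one turn (6.28) lifts it 1.5 mm. Starts between 2.2 and 4.2. It turns with light friction (0.06 N m) and stays where it is left.
- nut_top (a point): Centre of the collet nut's top face. Round knurled steel nut, 34 mm across, 19 mm tall, six dark slots, one white witness mark on the rim along this point's x axis. Its axis is the table's z axis; bottomed, its top is at z = 69 mm, its underside 22 mm above the slab. z up; x and y turn with the nut.
- spanner: Steel open-ended spanner, 190 x 38 x 8 mm, lying on the slab; leave alone. Origin at the centre of its underside, x along it.
- push_block: Yellow push block with an arched handle, 170 x 78 x 75 mm, black sole, on the slab; leave alone. Origin at the centre of its underside, x along it.
- bit_rack: Wooden block 170 x 55 x 28 mm with five router cutters standing in it (68 mm tall in all), on the bench; leave alone. Origin at the centre of its underside, x along it.
- bench_brush: Wooden bench brush with dark bristles, 240 x 45 x 47 mm, on the bench; leave alone. Origin on its underside near the middle, x towards the bristles.
- eraser: White eraser, 52 x 24 x 14 mm, on the bench; leave alone. Origin at the centre of its underside.
- tape_roll: Roll of masking tape lying flat, 100 mm across, 24 mm tall, on the bench; leave alone. Origin at the centre of its underside.
- model_box: Open white card box, 180 x 200 x 130 mm, on the bench; leave alone. Origin at the centre of its underside.

How it is judged:
By the outcome, as a careful person would: the job done as asked, in the order asked, and still so for the second after the job is handed in, while the arm keeps its last pose, push and grip.
It also fails if it takes over 72 s, if anything falls off the work surface, if the arm or the gripper's body presses on something with over 40 N, if the wrist force passes 120 N, or if a joint passes its speed limit or range.

## Robot

A 7-joint arm with a two-finger parallel gripper is mounted at the origin on the work surface. World frame = base frame: x ahead of the robot, y to its left, z up, the work surface at z = 0. Lengths are in mm, angles in degrees, forces in N, time in s.
With the tool pointing down it reaches from about 425 to 875 mm from the base axis. Payload 4.7 kg.
Tool frame: the origin (TCP) lies between the finger pads, 19 mm behind the fingertips; this is the grasp point; x points along the fingers, z is the direction in which the jaws open and shut, and the axes are right-handed (so a half turn about x gives the same grasp; the last joint's range is limited). The gripper opens to 85 mm and grips with 20 to 120 N. Pads are 22 mm wide; open, the fingers measure 114 mm over their backs; the gripper's body (76 mm by 85 mm) begins 54 mm behind the grasp point. The pads swing forward as they close: fully open they stand 13 mm farther back than shut.
Start: joints at [0.808, 18.392, -4.016, 83.108, 1.295, 78.541, -3.26], TCP at [650.018, -0.024, 250.049] pointing down, gripper open.
Joint ranges: [-163.93, 163.93], [-17.29, 119.83], [-79.2, 71.16], [3.27, 140.29], [-89.18, 269.18], [5.43, 117.66], [-154.24, 154.24]. Speed limits (degrees/s): [147.25, 147.25, 180, 180, 180, 180, 180].

## Interface

Orientations are given as [roll, pitch, yaw] about the fixed x, y, z axes, in that order (R = Rz(yaw) Ry(pitch) Rx(roll)).
In Python, from plant import sensors, viewer, finish_job gives the robot as it stands.
- The arm moves only by the shell command python3 -m inch 'ROWS' [FORCE]. ROWS is JSON, a list of rows, each an object with "offset": the shift along the tool's x, y, z in mm, a list of three; "turn": the turn about the tool's x in rad; "jaw": the finger opening in mm, from 0 to 85.4. In form: [{"offset": [tx, ty, tz], "turn": turn, "jaw": jaw}, ...]. A call has 1 to 20 rows; each row shifts and turns the commanded pose from where the row before left it, along the tool's axes as they then stand; what a row does not reach is not made up. A row lasts 1/8 s, in which the tool goes at most 62.5 mm and 10.7 degrees, less where a joint would pass 70% of its speed; a pose out of reach is approached as far as the arm can. A call is refused whole if a number of a shift passes 62.5 or a number of a turn 0.188, either way. A call with a gripper value outside its range is refused whole. The fingers move at their own pace and stop on an object; FORCE is the grip in N (left out, the last holds). Time passes only in rows, so rows that do not move let the fingers close. It gives the time, the measured TCP pose, the force and the opening at its end, in the units of the state.
- sensors.state(): the state, without advancing time (a new reading comes with each control period).
- viewer.capture(name): name is "scene" or "side" or "wrist"; returns (picture, depth): 400x640x3 uint8, red, green, blue; 400x640 float32, mm along the optical axis (not along the pixel's ray), 0 where there is no reading.
- viewer.calibration(name): a dict with "fx", "fy", "cx", "cy" (pixels), "world_to_cam" (4x4, takes a point from world to camera coordinates); the wrist camera has in their place "tool_from_camera" (4x4, takes a point from camera to tool coordinates, whose origin is the TCP and whose axes are the tool frame's). Camera axes: x right, y up, looking along -z (the intrinsics and any distortion apply to the point x, -y, -z); pixel columns grow to the right and rows downward; lengths in mm; the calibration is good to about 2 mm. A picture is of the moment at which its call begins: read the wrist's pose just before it. calibration takes no time and is no camera call.
- finish_job(): hands the job in, once; it reports no verdict.
The state is a dict: "clock": time; "qpos": joint angles; "joint_vel": joint speeds; "joint_efforts": joint torques, N m; "tcp_pos": TCP position; "eef_rot": TCP orientation; "ft_force": force on the tool from outside, world axes, zero at the start; "moment": the same for the moment, N m; "grip_width": opening from 0.0 (shut) to 1.0 (fully open).
Only numpy, scipy, OpenCV 4.12 (cv2) and the standard library are available. Lean on these libraries where they do the work, as an engineer would, in place of code of your own. Each camera call takes 0.05 s, during which the arm holds its last target. There are 200 camera calls.

## Working session

There is one attempt and no reset: what is moved stays moved. The work goes in short steps, Python scripts to look and compute and a shell command to move; the robot and the scene stay as the last step left them, time stands still between calls to the robot, and variables do not carry over. Pictures are saved under pics/ and viewed, about 8 in all and at most 12, crops included, and the job is handed in when it is done.

```bash
mkdir -p pics; ls
python3 - <<'E'
from plant import sensors, viewer
import cv2, numpy as np
print(sensors.state())
for n in ("scene","side"):
    p,d=viewer.capture(n); cv2.imwrite(f"pics/{n}0.png",p[...,::-1]); np.savez(f"pics/{n}0.npz",p=p,d=d)
    print(n,viewer.calibration(n))
E
```

```text
pics
{'clock': 0.0, 'qpos': array([ 0.8062743 , 18.43969342, -4.01446156, 83.17586192,  1.2956551 ,
       78.54129328, -3.26159728]), 'joint_vel': array([ 0.01813121,  0.06838199, -0.04832352, -0.03572092, -0.09740587,
       -0.00813393, -0.04009797]), 'joint_efforts': array([-1.25131752e-03, -4.93579853e+01, -3.82724963e-01, -3.14334905e+01,
        1.30020955e-02,  1.12603378e-02,  4.26072404e-06]), 'tcp_pos': array([ 6.49487927e+02, -4.60048093e-02,  2.48907737e+02]), 'eef_rot': array([-176.50427707,   89.8882213 , -176.50326226]), 'ft_force': array([ 0.35083747, -0.77198712,  0.83661449]), 'moment': array([-0.01350378,  0.02492783, -0.01814894]), 'grip_width': 0.9998633656953376}
scene {'fx': 448.6343567207728, 'fy': 448.6343567207728, 'cx': 316.9341000106304, 'cy': 196.09903245002678, 'world_to_cam': array([[ 6.55122158e-01,  7.55433705e-01,  1.16135834e-02,
        -3.51806571e+02],
       [-5.40463427e-01,  4.57845184e-01,  7.05887435e-01,
         1.86080797e+02],
       [ 5.27933937e-01, -4.68719217e-01,  7.08228815e-01,
        -1.84719887e+03],
       [ 0.00000000e+00,  0.00000000e+00,  0.00000000e+00,
         1.00000000e+00]])}
side {'fx': 442.27448868118995, 'fy': 442.27448868118995, 'cx': 320.4981934560253, 'cy': 200.56060282882396, 'world_to_cam': array([[-7.71836019e-01, -6.35798078e-01,  5.47401596e-03,
         3.76349633e+02],
       [ 4.00154929e-01, -4.79047184e-01,  7.81274490e-01,
        -2.71878164e+02],
       [-4.94110507e-01,  6.05206246e-01,  6.24163606e-01,
        -1.25280051e+03],
       [ 0.00000000e+00,  0.00000000e+00,  0.00000000e+00,
         1.00000000e+00]])}
```

View pics/scene0.png

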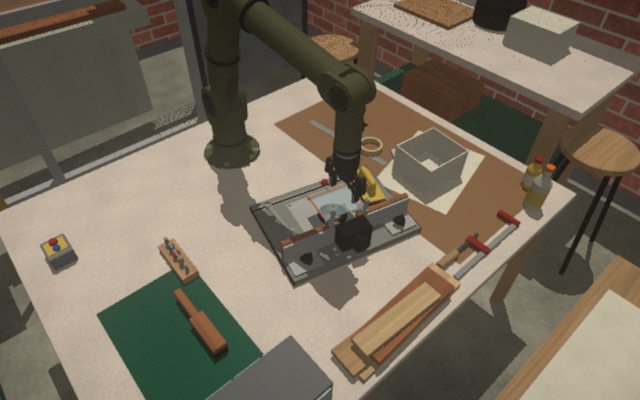

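View pics/side0.png

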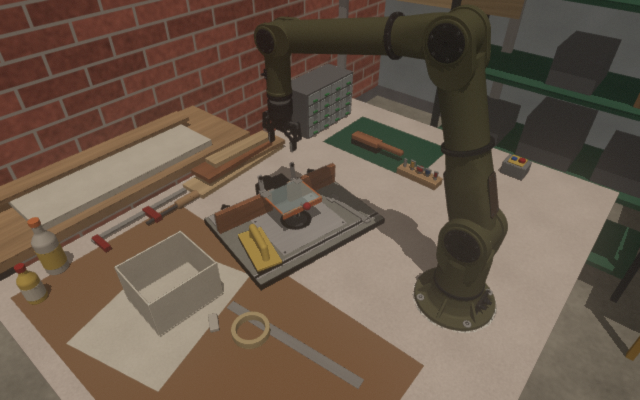

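Scene view: table with the fence on its far side and the guard shut. Side view: red knob near (307,205), slab corners near (207,221), (265,283) and (381,218).

```bash
cat > h.py <<'E'
import numpy as np, cv2
from plant import sensors, viewer
from scipy.spatial.transform import Rotation as R
def ray(c,u,v):
    M=c["world_to_cam"]; Rm=M[:3,:3]; o=-Rm.T@M[:3,3]
    d=Rm.T@np.array([(u-c["cx"])/c["fx"],-(v-c["cy"])/c["fy"],-1.]); return o,d
def atz(c,u,v,z):
    o,d=ray(c,u,v); return o+d*(z-o[2])/d[2]
def proj(c,P):
    q=c["world_to_cam"]@np.r_[P,1]; return c["fx"]*q[0]/-q[2]+c["cx"], c["cy"]-c["fy"]*q[1]/-q[2]
def dep(c,u,v,d):
    o,r=ray(c,u,v); return o+r*d
E
python3 - <<'E'
from h import *
f=np.load("pics/side0.npz");p=f["p"];d=f["d"];c=viewer.calibration("side")
crop=p[130:300,190:400]; cv2.imwrite("pics/side0c.png",cv2.resize(crop,None,fx=3.5,fy=3.5,interpolation=cv2.INTER_CUBIC)[...,::-1])
for n,box in (("side",(190,150,400,300)),("scene",(250,150,420,280))):
    f=np.load(f"pics/{n}0.npz");p=f["p"].astype(int);d=f["d"];c=viewer.calibration(n)
    m=((p[...,0]>120)&(p[...,1]<75)&(p[...,2]<75)).astype(np.uint8); k=np.zeros_like(m);k[box[1]:box[3],box[0]:box[2]]=1
    N,l,s,ce=cv2.connectedComponentsWithStats(m*k)
    for i in range(1,N):
        if s[i,4]>8: 
            u,v=ce[i]; print(n,s[i],ce[i],atz(c,u,v,126).round(1),dep(c,u,v,np.median(d[l==i])).round(1))
c=viewer.calibration("side")
for u,v in((207,221),(265,283),(381,218)): print(atz(c,u,v,28).round(1))
# slab edge line fit: plane points at z~28
d=np.load("pics/side0.npz")["d"]
vv,uu=np.mgrid[0:400,0:640]; M=c["world_to_cam"];o=-M[:3,:3].T@M[:3,3]
D=np.stack([(uu-c["cx"])/c["fx"],-(vv-c["cy"])/c["fy"],-np.ones_like(uu)],-1)@M[:3,:3]
P=o+D*d[...,None]
m=(abs(P[...,2]-28)<5)&(d>0)&(uu>195)&(uu<400)&(vv>150)&(vv<300)
q=P[m][:,:2].astype(np.float32); print(len(q),cv2.minAreaRect(q))
E
```

```text
side [305 203   5   4  17] [306.64705882 204.41176471] [486.9  69.6 126. ] [480.5  76.8 133.8]
scene [322 180   5   3  11] [324.         180.63636364] [478.8  80.7 126. ] [487.5  72.7 137. ]
[762.1 255.3  28. ]
[426.5 321.4  28. ]
[ 329.7 -125.2   28. ]
5935 ((648.3743896484375, -43.33367919921875), (950.5868530273438, 593.5256958007812), 77.06293487548828)
```

View pics/side0c.png

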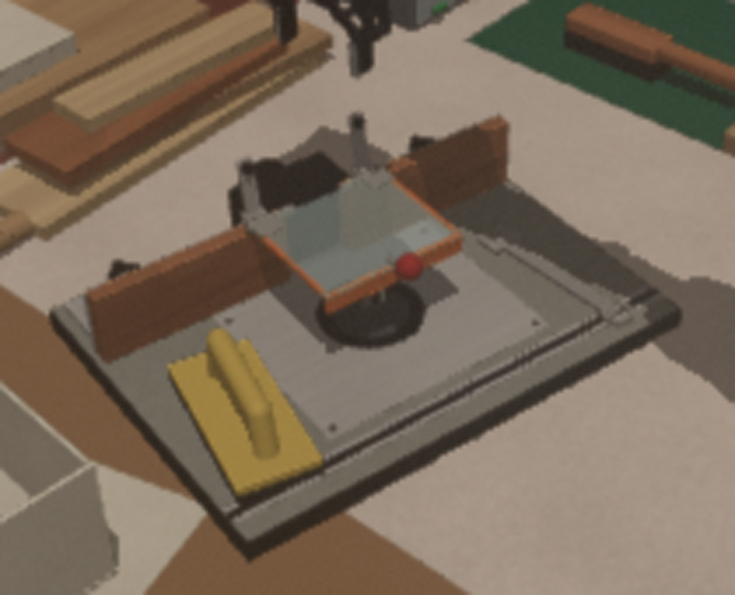

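```bash
cat >> h.py <<'E'
def tool():
    s=sensors.state(); return s, R.from_euler("xyz",s["eef_rot"],degrees=True).as_matrix(), s["tcp_pos"]
def goto(P,yaw=None):
    s,Rm,t=tool(); print("tool y,z",Rm[:,1].round(3),Rm[:,2].round(3),"tcp",t.round(1),"q7",s["qpos"][6].round(1),"need offset",(Rm.T@(np.array(P)-t)).round(1))
    if yaw is not None: # wanted direction of tool z (deg, mod 180)
        a=np.degrees(np.arctan2(Rm[1,2],Rm[0,2])); e=(yaw-a+90)%180-90
        print("world yaw change",round(e,1),"turn (about tool x, down) rad",round(-np.radians(e),3))
def wrist(name):
    s,Rm,t=tool(); p,d=viewer.capture("wrist"); c=viewer.calibration("wrist"); T=np.eye(4);T[:3,:3]=Rm;T[:3,3]=t
    c["world_to_cam"]=np.linalg.inv(T@c["tool_from_camera"]); cv2.imwrite(f"pics/{name}.png",p[...,::-1]); np.save(f"pics/{name}_d.npy",d); np.save(f"pics/{name}_c.npy",c,allow_pickle=True)
    return p,d,c
E
python3 - <<'E'
from h import *
goto((483,75,210),90-11.7)
print(viewer.calibration("wrist"))
E
```

```text
tool y,z [-0.  1. -0.] [ 1.     0.    -0.002] tcp [649.6  -0.  249.1] q7 -3.3 need offset [  39.3   75.1 -166.5]
world yaw change 78.3 turn (about tool x, down) rad -1.367
{'fx': 353.464703993895, 'fy': 353.464703993895, 'cx': 315.96169565896105, 'cy': 202.6810291105643, 'tool_from_camera': array([[-5.43724994e-04,  3.26166870e-01, -9.45312053e-01,
        -1.23685445e+02],
       [ 8.69291782e-04,  9.45311990e-01,  3.26166348e-01,
         8.47576434e+01],
       [ 9.99999474e-01, -6.44407204e-04, -7.97523935e-04,
         1.00428924e+00],
       [ 0.00000000e+00,  0.00000000e+00,  0.00000000e+00,
         1.00000000e+00]])}
```

```bash
python3 -m inch '[{"offset":[0,15,-33],"turn":0,"jaw":85},{"offset":[0,15,-33],"turn":0,"jaw":85},{"offset":[5,15,-33],"turn":0,"jaw":70},{"offset":[5,15,-33],"turn":0,"jaw":60},{"offset":[5,15,-33],"turn":0,"jaw":50},{"offset":[0,0,0],"turn":-0.171,"jaw":50},{"offset":[0,0,0],"turn":-0.171,"jaw":50},{"offset":[0,0,0],"turn":-0.171,"jaw":50},{"offset":[0,0,0],"turn":-0.171,"jaw":50},{"offset":[0,0,0],"turn":-0.171,"jaw":50},{"offset":[0,0,0],"turn":-0.171,"jaw":50},{"offset":[0,0,0],"turn":-0.171,"jaw":50},{"offset":[0,0,0],"turn":-0.17,"jaw":50},{"offset":[0,0,0],"turn":0,"jaw":50},{"offset":[0,0,0],"turn":0,"jaw":50}]' 30
python3 - <<'E'
from h import *
p,d,c=wrist("w1"); goto((483,75,131),78.3)
q=p.astype(int); m=((q[...,0]>110)&(q[...,1]<70)&(q[...,2]<70)).astype(np.uint8)
N,l,s,ce=cv2.connectedComponentsWithStats(m)
for i in range(1,N):
    if s[i,4]>60: u,v=ce[i];print(s[i],ce[i],atz(c,*ce[i],126).round(1),np.median(d[l==i]),dep(c,u,v,np.median(d[l==i])).round(1))
E
```

```text
clock: 1.98
tcp_pos: [484.9, 75.0, 234.8]
eef_rot: [124.8, 90.0, -157.0]
ft_force: [-0.5, -0.2, 0.8]
grip_width: 0.584
tool y,z [-0.979  0.205  0.   ] [ 0.205  0.979 -0.   ] tcp [484.9  75.  234.9] q7 66.3 need offset [103.9   1.9  -0.4]
world yaw change 0.1 turn (about tool x, down) rad -0.002
[ 272  193   74   34 1021] [312.58765916 210.54848188] [487.4  72.9 126. ] 238.84634 [484.3  73.6 134.5]
[214 239   7  48 144] [216.94444444 262.08333333] [512.6  -4.7 126. ] 274.12964 [518.1  -9.5 114.5]
```

View pics/w1.png

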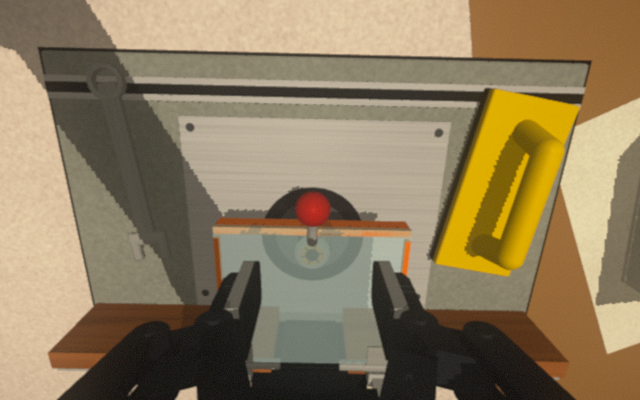

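Wrist view: red knob at (313,210), guard edge (213,222)–(409,228), so the table is yawed about -13°. I'll descend and pinch the knob.

```bash
python3 -m inch '[{"offset":[26,-1,-1],"turn":0.022,"jaw":50},{"offset":[26,-1,-0.6],"turn":0,"jaw":50},{"offset":[26,-0.5,0],"turn":0,"jaw":50},{"offset":[18,0,0],"turn":0,"jaw":50},{"offset":[8,0,0],"turn":0,"jaw":50},{"offset":[0,0,0],"turn":0,"jaw":35},{"offset":[0,0,0],"turn":0,"jaw":22},{"offset":[0,0,0],"turn":0,"jaw":15},{"offset":[0,0,0],"turn":0,"jaw":15},{"offset":[0,0,0],"turn":0,"jaw":15},{"offset":[0,0,0],"turn":0,"jaw":15}]' 30
python3 - <<'E'
from h import *
p,d,c=wrist("w2"); s,Rm,t=tool(); H=np.array([t[0],t[1],126.])
y=np.radians(-13); X=np.array([np.cos(y),np.sin(y),0]);Z=np.array([0,0,1.])
print(t,s["grip_width"],"nut est",(H+65*X).round(1))
import math
f=lambda a: X*(-(150*math.cos(a)-14*math.sin(a)))+Z*(150*math.sin(a)+14*math.cos(a))
A=np.linspace(0,1.745,15); W=[Rm.T@(f(b)-f(a)) for a,b in zip(A,A[1:])]
for w in W: print(w.round(1))
E
```

```text
clock: 3.4
tcp_pos: [487.3, 72.0, 131.8]
eef_rot: [-140.5, 89.9, -63.5]
ft_force: [-1.7, -4.7, 5.9]
grip_width: 0.267
[487.32491501  71.97357189 131.77485587] 0.2658462778925994 nut est [550.7  57.4 126. ]
[-18.5  -2.9  -0. ]
[-18.   -5.2  -0. ]
[-17.2  -7.4  -0. ]
[-16.2  -9.5  -0. ]
[-14.9 -11.4  -0. ]
[-13.3 -13.2  -0. ]
[-11.6 -14.7  -0. ]
[ -9.7 -16.1  -0. ]
[ -7.6 -17.2  -0. ]
[ -5.4 -18.   -0. ]
[ -3.1 -18.5  -0. ]
[ -0.8 -18.7  -0. ]
[  1.5 -18.7  -0. ]
[  3.8 -18.4  -0. ]
```

View pics/w2.png

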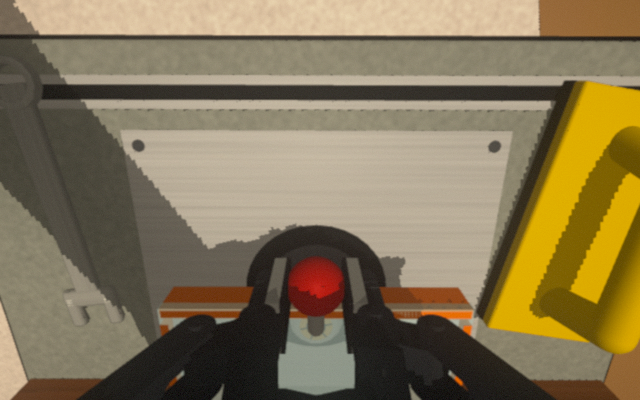

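Knob centred at (316,285) between the pads, and the guard edge is level in the image. Swing it up in two parts.

```bash
python3 -m inch '[{"offset":[-9.3,-1.2,0],"turn":0,"jaw":15},{"offset":[-9.2,-1.7,0],"turn":0,"jaw":15},{"offset":[-18,-5.2,0],"turn":0,"jaw":15},{"offset":[-17.2,-7.4,0],"turn":0,"jaw":15},{"offset":[-16.2,-9.5,0],"turn":0,"jaw":15},{"offset":[-14.9,-11.4,0],"turn":0,"jaw":15},{"offset":[-13.3,-13.2,0],"turn":0,"jaw":15},{"offset":[-11.6,-14.7,0],"turn":0,"jaw":15}]' 30
python3 - <<'E'
from h import *
import math
s,Rm,t=tool(); y=np.radians(-13); X=np.array([np.cos(y),np.sin(y),0]);Z=np.array([0,0,1.])
f=lambda a: X*(-(150*math.cos(a)-14*math.sin(a)))+Z*(150*math.sin(a)+14*math.cos(a))
K0=np.array([487.3,72,131.8])
print("err",(Rm.T@(K0+f(1.745/2)-f(0)-t)).round(1),s["grip_width"],s["ft_force"])
E
```

```text
clock: 4.45
tcp_pos: [549.8, 57.4, 241.1]
eef_rot: [155.0, 89.9, -128.0]
ft_force: [-0.5, -5.2, -3.4]
grip_width: 0.264
err [-0.6 -0.1  0.2] 0.2639097620569657 [-0.53087171 -5.18087876 -3.41144564]
```

```bash
python3 -m inch '[{"offset":[-9.7,-16.1,0],"turn":0,"jaw":15},{"offset":[-7.6,-17.2,0],"turn":0,"jaw":15},{"offset":[-5.4,-18,0],"turn":0,"jaw":15},{"offset":[-3.1,-18.5,0],"turn":0,"jaw":15},{"offset":[-0.6,-12,0],"turn":0,"jaw":15},{"offset":[0.2,-9,0],"turn":0,"jaw":15},{"offset":[0.7,-7,0],"turn":0,"jaw":15},{"offset":[0.8,-5,0],"turn":0,"jaw":15},{"offset":[0,0,0],"turn":0,"jaw":15}]' 30
python3 - <<'E'
from h import *
import math
s,Rm,t=tool(); y=np.radians(-13); X=np.array([np.cos(y),np.sin(y),0]);Z=np.array([0,0,1.])
f=lambda a: X*(-(150*math.cos(a)-14*math.sin(a)))+Z*(150*math.sin(a)+14*math.cos(a))
K0=np.array([487.3,72,131.8])
print("err",(Rm.T@(K0+f(1.745)-f(0)-t)).round(1),s["grip_width"],s["ft_force"],s["moment"])
E
```

```text
clock: 5.58
tcp_pos: [650.6, 33.9, 266.6]
eef_rot: [-124.3, 89.9, -47.3]
ft_force: [-0.8, -6.0, 3.3]
grip_width: 0.259
err [  3.6 -22.1   0.4] 0.2594602866678934 [-0.76608925 -6.04004899  3.31458201] [-1.13839256  0.38123387 -0.05473119]
```

```bash
python3 -m inch '[{"offset":[0.8,-5,0],"turn":0,"jaw":15},{"offset":[0.8,-5,0],"turn":0,"jaw":15},{"offset":[0.7,-4,0],"turn":0,"jaw":15},{"offset":[0.5,-3,0],"turn":0,"jaw":15},{"offset":[0.5,-2,0],"turn":0,"jaw":15},{"offset":[0.3,-1.5,0],"turn":0,"jaw":15},{"offset":[0.2,-1,0],"turn":0,"jaw":15},{"offset":[0,0,0],"turn":0,"jaw":15}]' 30
python3 - <<'E'
from h import *
s,Rm,t=tool();print(s["ft_force"],s["moment"],t)
p,d=viewer.capture("side"); cv2.imwrite("pics/s3.png",cv2.resize(p[90:290,190:400],None,fx=3,fy=3,interpolation=cv2.INTER_CUBIC)[...,::-1])
E
```

```text
clock: 6.58
tcp_pos: [671.8, 29.0, 263.4]
eef_rot: [-108.1, 89.8, -31.1]
ft_force: [-1.6, -5.9, 3.6]
grip_width: 0.24
[-1.58955044 -5.85572196  3.62732803] [-1.12033382  0.23860999  0.00375609] [671.75844908  29.03073833 263.38875826]
```

View pics/s3.png

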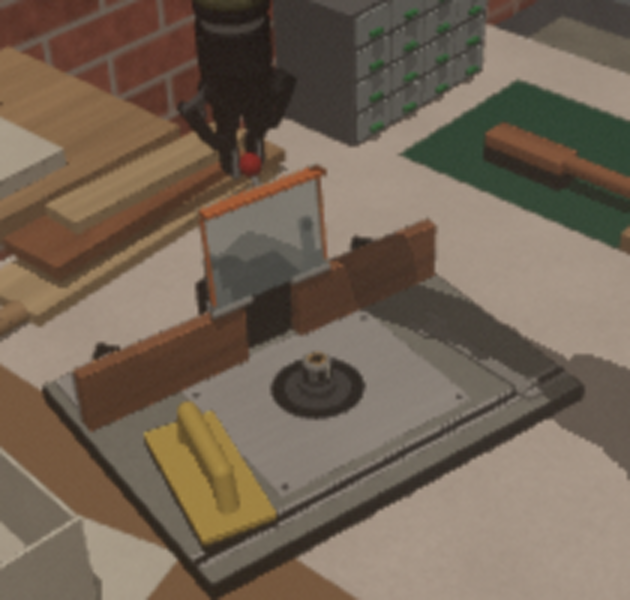

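Guard is past upright and near its stop, nut exposed. Nudge further until contact shows.

```bash
python3 -m inch '[{"offset":[0.4,-1.5,0],"turn":0,"jaw":15},{"offset":[0.4,-1.5,0],"turn":0,"jaw":15},{"offset":[0,0,0],"turn":0,"jaw":15}]' 30; python3 -m inch '[{"offset":[0.4,-1.5,0],"turn":0,"jaw":15},{"offset":[0.4,-1.5,0],"turn":0,"jaw":15},{"offset":[0,0,0],"turn":0,"jaw":15}]' 30
```

```text
clock: 7.0
tcp_pos: [674.8, 28.3, 262.7]
eef_rot: [-105.5, 89.8, -28.5]
ft_force: [-0.8, -4.8, 4.3]
grip_width: 0.239
clock: 7.38
tcp_pos: [677.8, 29.9, 261.6]
eef_rot: [-47.9, 89.8, 29.2]
ft_force: [0.0, 0.3, -0.0]
grip_width: 0.174
```

Run:
```python
from h import *
p,d,c=wrist("w4")
p2,_=viewer.capture("side"); a=cv2.resize(p2[90:250,190:350],(400,400)); b=p[:400:1,120:520]
cv2.imwrite("pics/c4.png",np.hstack([a,b])[...,::-1])
```

```text
(no output)
```

View pics/c4.png

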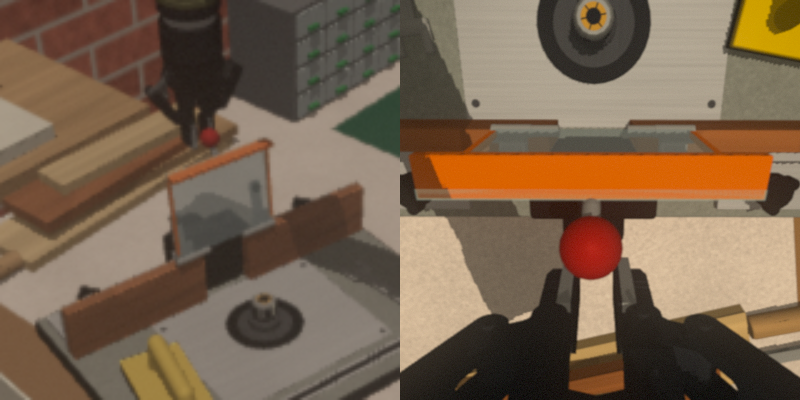

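Run:
```python
from h import *
p=cv2.imread("pics/w4.png")[...,::-1].astype(int); d=np.load("pics/w4_d.npy"); c=np.load("pics/w4_c.npy",allow_pickle=True).item()
m=((p[...,0]>110)&(p[...,1]<70)&(p[...,2]<70)).astype(np.uint8)
N,l,s,ce=cv2.connectedComponentsWithStats(m)
i=1+np.argmax(s[1:,4]); u,v=s[i,:2]+s[i,2:4]/2; dm=np.median(d[l==i])
K=dep(c,u,v,dm+7); print(s[i],u,v,dm,K)
y=np.radians(-13);X=np.array([np.cos(y),np.sin(y),0])
O=np.array([487.3,72,0])+65*X   # spindle estimate
print("table xz of knob",((K-O)@X).round(1),K[2].round(1),"expected 125,257; spindle",O)
# nut white region estimate at z=70
for u,v in((313,17),): print(atz(c,u,v,70))
goto((0,0,0))
```

```text
[ 282  219   60   60 2826] 312.0 249.0 128.50146 [655.83367471  34.13903105 263.02837639]
table xz of knob 107.7 263.0 expected 125,257; spindle [550.63405421  57.37818147   0.        ]
[550.22146219  58.12530896  70.        ]
tool y,z [-0.975  0.223 -0.   ] [0.223 0.975 0.003] tcp [677.1  31.1 260.5] q7 71.1 need offset [ 259.8  653.3 -181.7]
```

```bash
cat >> h.py <<'E'
def knob(name):
    p,d,c=wrist(name); p=p.astype(int)
    m=((p[...,0]>110)&(p[...,1]<70)&(p[...,2]<70)).astype(np.uint8)
    N,l,s,ce=cv2.connectedComponentsWithStats(m)
    i=1+np.argmax(s[1:,4]); u,v=s[i,:2]+s[i,2:4]/2; dm=np.median(d[l==i]); K=dep(c,u,v,dm+7)
    y=np.radians(-13);X=np.array([np.cos(y),np.sin(y),0]);O=np.array([550.5,57.6,0]); x=(K-O)@X
    st=sensors.state(); print(s[i],"knob x,z",x.round(1),K[2].round(1),"angle",round(174.67-np.degrees(np.arctan2(K[2]-112,x-85)),1),"tcp x",((st["tcp_pos"]-O)@X).round(1),st["clock"],st["ft_force"].round(1),st["grip_width"].round(3))
E
python3 -c "
from h import *
knob('w5');knob('w6');goto((0,0,0))"
```

```text
Traceback (most recent call last):
  File "h.py", line 30, in knob
    st=sensors.state(); print(s[i],"knob x,z",x.round(1),K[2].round(1),"angle",round(174.67-np.degrees(np.arctan2(K[2]-112,x-85)),1),"tcp x",((st["tcp_pos"]-O)@X).round(1),st["clock"],st["ft_force"].round(1),st["grip_width"].round(3))
                                                                                                                                                                                                                ^^^^^^^^^^^^^^^^^^^^^^
AttributeError: 'float' object has no attribute 'round'
```

```bash
sed -i 's/st\["grip_width"\].round(3)/st["grip_width"]/' h.py
python3 -c "
from h import *
knob('w5');knob('w6')"
```

```text
[ 278  221   61   61 2917] knob x,z 106.9 263.3 angle 92.9 tcp x 129.0 7.575 [-0.1 -0.4  0.6] 0.17632922477038848
[ 279  221   61   61 2918] knob x,z 106.8 263.2 angle 92.9 tcp x 129.0 7.625 [-0.3  0.7  0.4] 0.17564190020274573
```

The guard is static at ~93°, resting against the fronts of the fingers. I'll ease the fingers back so it lowers onto its stop.

```bash
python3 -m inch '[{"offset":[0.2,-1.5,0],"turn":0,"jaw":15},{"offset":[0.2,-1.5,0],"turn":0,"jaw":15},{"offset":[0.2,-1.5,0],"turn":0,"jaw":15},{"offset":[0.2,-1.5,0],"turn":0,"jaw":15},{"offset":[0.3,-1.5,0],"turn":0,"jaw":15},{"offset":[0.3,-1.5,0],"turn":0,"jaw":15},{"offset":[0.3,-1.5,0],"turn":0,"jaw":15}]' 30
python3 -c "
from h import *
knob('w7')"
```

```text
clock: 8.5
tcp_pos: [687.1, 26.9, 258.3]
eef_rot: [-137.9, 90.0, -60.8]
ft_force: [0.3, 0.5, 0.7]
grip_width: 0.175
[ 283  223   60   60 2841] knob x,z 118.7 261.1 angle 97.4 tcp x 140.2 8.55 [ 0.8 -0.7 -0.6] 0.1796731562240466
```

```bash
python3 -m inch '[{"offset":[0,-1.5,0],"turn":0,"jaw":15},{"offset":[0,-1.5,0],"turn":0,"jaw":15},{"offset":[0,-1.5,0],"turn":0,"jaw":15},{"offset":[0,-1.5,0],"turn":0,"jaw":15},{"offset":[0,-1.5,0],"turn":0,"jaw":15},{"offset":[0,-1.5,0],"turn":0,"jaw":15},{"offset":[0,-1.5,0],"turn":0,"jaw":15},{"offset":[0,-1.5,0],"turn":0,"jaw":15},{"offset":[0,-3,0],"turn":0,"jaw":15},{"offset":[0,-3,0],"turn":0,"jaw":15}]' 30
python3 -c "
from h import *
knob('w8')"
```

```text
clock: 9.8
tcp_pos: [704.8, 22.9, 258.3]
eef_rot: [-100.1, 90.0, -23.0]
ft_force: [0.8, -0.1, 0.0]
grip_width: 0.175
[ 282  187   62   63 2985] knob x,z 123.2 259.9 angle 99.1 tcp x 158.5 9.85 [ 0.7 -0.4  0.7] 0.17602327922730832
```

Knob at ~99° clear of the fingers: guard rests on its stop. Rise, cross over, turn anticlockwise and look at the nut.

```bash
python3 -m inch '[{"offset":[-20,0,0],"turn":0,"jaw":15},{"offset":[-25,0,0],"turn":0,"jaw":15},{"offset":[-20,0,0],"turn":0,"jaw":15},{"offset":[0,25,0],"turn":0,"jaw":15},{"offset":[0,35,0],"turn":0,"jaw":15},{"offset":[0,35,0],"turn":0,"jaw":15},{"offset":[0,35,0],"turn":0,"jaw":15},{"offset":[0,28,-0.7],"turn":0,"jaw":55},{"offset":[20,0,0],"turn":0,"jaw":55},{"offset":[35,0,0],"turn":0,"jaw":55},{"offset":[35,0,0],"turn":0,"jaw":55},{"offset":[25,0,0],"turn":0,"jaw":55},{"offset":[0,0,0],"turn":-0.164,"jaw":55},{"offset":[0,0,0],"turn":-0.164,"jaw":55},{"offset":[0,0,0],"turn":-0.164,"jaw":55},{"offset":[0,0,0],"turn":-0.164,"jaw":55},{"offset":[0,0,0],"turn":-0.164,"jaw":55},{"offset":[0,0,0],"turn":-0.164,"jaw":55},{"offset":[0,0,0],"turn":-0.164,"jaw":55},{"offset":[0,0,0],"turn":0,"jaw":55}]' 30
python3 - <<'E'
from h import *
p,d,c=wrist("w9"); goto((550.4,57.8,62)); print(proj(c,(550.4,57.8,70)))
E
```

```text
clock: 12.35
tcp_pos: [551.1, 57.7, 209.9]
eef_rot: [-138.5, 89.9, 4.2]
ft_force: [0.6, -0.6, -0.2]
grip_width: 0.642
tool y,z [-0.607 -0.795 -0.001] [-0.795  0.607 -0.001] tcp [551.   57.7 209.7] q7 132.5 need offset [147.7   0.4   0.7]
(np.float64(317.5865307678857), np.float64(192.31025596696213))
```

View pics/w9.png

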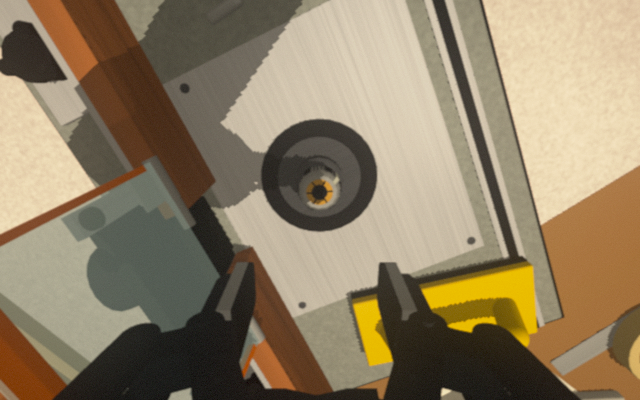

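Nut/collet is at (319,190), within ~1 mm of under the TCP; the push block's nearest corner (352,293) is ~100 mm away. Descend and grip.

```bash
python3 -m inch '[{"offset":[25,0.4,0.7],"turn":-0.13,"jaw":55},{"offset":[35,0,0],"turn":-0.12,"jaw":55},{"offset":[35,0,0],"turn":0,"jaw":55},{"offset":[25,0,0],"turn":0,"jaw":55},{"offset":[15,0,0],"turn":0,"jaw":55},{"offset":[9,0,0],"turn":0,"jaw":55},{"offset":[3,0,0],"turn":0,"jaw":55},{"offset":[0,0,0],"turn":0,"jaw":55}]' 30
python3 -c "
from h import *
p,d,c=wrist('w10');p2,_=viewer.capture('side')
cv2.imwrite('pics/c10.png',np.hstack([p[:,120:520],cv2.resize(p2[130:260,230:360],(400,400))])[...,::-1]); goto((550.4,57.8,62))"
```

```text
clock: 13.4
tcp_pos: [550.1, 57.8, 62.0]
eef_rot: [-154.2, 89.9, 3.0]
ft_force: [0.1, -0.6, 1.0]
grip_width: 0.645
tool y,z [-0.388 -0.922 -0.001] [-0.922  0.388 -0.001] tcp [550.2  57.8  62.1] q7 145.0 need offset [ 0.1 -0.1 -0.2]
```

View pics/c10.png

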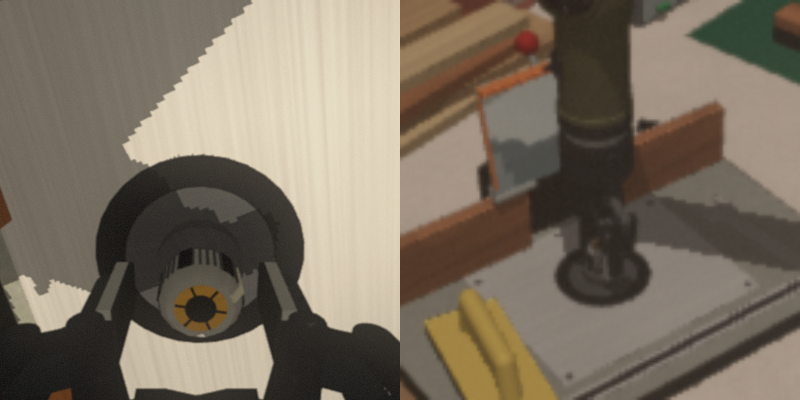

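Nut at crop (201,308) is centred between the open fingers; witness mark at (238,290), suggesting roughly 3.4 rad to go.

```bash
python3 -m inch '[{"offset":[0,0,0],"turn":0,"jaw":40},{"offset":[0,0,0],"turn":0,"jaw":30},{"offset":[0,0,0],"turn":0,"jaw":28},{"offset":[0,0,0],"turn":0,"jaw":28},{"offset":[0,0,0],"turn":0,"jaw":28},{"offset":[0,0,0],"turn":0,"jaw":28}]' 40
python3 -c "
from h import *
s,Rm,t=tool();print(s['ft_force'],s['moment'])"
python3 -m inch '[{"offset":[0,0,0],"turn":0.1,"jaw":28},{"offset":[0.04,0,0],"turn":0.15,"jaw":28},{"offset":[0.04,0,0],"turn":0.15,"jaw":28},{"offset":[0.04,0,0],"turn":0.15,"jaw":28},{"offset":[0.04,0,0],"turn":0.15,"jaw":28},{"offset":[0.04,0,0],"turn":0.15,"jaw":28},{"offset":[0.04,0,0],"turn":0.15,"jaw":28},{"offset":[0.04,0,0],"turn":0.15,"jaw":28},{"offset":[0.04,0,0],"turn":0.15,"jaw":28},{"offset":[0.04,0,0],"turn":0.15,"jaw":28}]' 40
python3 -c "
from h import *
s,Rm,t=tool();print(s['ft_force'],s['moment'],s['qpos']);goto((550.4,57.8,62))"
```

```text
clock: 14.25
tcp_pos: [548.7, 58.3, 62.0]
eef_rot: [14.6, 89.9, 171.8]
ft_force: [-3.8, 0.3, 6.3]
grip_width: 0.382
[-3.77144074  0.28611974  6.3034237 ] [ 0.18437778  0.91701938 -0.03253266]
clock: 15.5
tcp_pos: [549.1, 57.4, 61.7]
eef_rot: [131.0, 89.9, -155.2]
ft_force: [-3.8, -1.7, 5.0]
grip_width: 0.385
[-3.82653548 -1.67961008  5.02794163] [-0.21289468  0.69965718  0.07308284] [-8.59412731e+00  1.64231692e+01 -1.64321368e-01  1.08710601e+02
  7.92262364e-02  5.49301848e+01  6.50096176e+01]
tool y,z [-0.96   0.279  0.001] [ 0.279  0.96  -0.001] tcp [549.1  57.4  61.7] q7 65.0 need offset [-0.3 -1.1  0.7]
```

```bash
python3 -m inch '[{"offset":[0.04,0,0],"turn":0.15,"jaw":28},{"offset":[0.04,0,0],"turn":0.15,"jaw":28},{"offset":[0.04,0,0],"turn":0.15,"jaw":28},{"offset":[0.04,0,0],"turn":0.15,"jaw":28},{"offset":[0.04,0,0],"turn":0.15,"jaw":28},{"offset":[0.04,0,0],"turn":0.15,"jaw":28},{"offset":[0.04,0,0],"turn":0.15,"jaw":28},{"offset":[0.04,0,0],"turn":0.15,"jaw":28}]' 40
python3 -c "
from h import *
s,Rm,t=tool();print(s['ft_force'],s['moment']);goto((550.4,57.8,62))"
python3 -m inch '[{"offset":[0.04,0,0],"turn":0.15,"jaw":28},{"offset":[0.04,0,0],"turn":0.15,"jaw":28},{"offset":[0.04,0,0],"turn":0.1,"jaw":28}]' 40
python3 -c "
from h import *
s,Rm,t=tool();print(s['ft_force'],s['moment']);goto((550.4,57.8,62)); wrist('w11')"
```

```text
clock: 16.5
tcp_pos: [548.5, 56.9, 61.4]
eef_rot: [-163.8, 89.8, -158.8]
ft_force: [-5.5, -1.6, 6.3]
grip_width: 0.381
[-5.50905485 -1.58519297  6.33848249] [-0.40786713  1.15057769  0.03704946]
tool y,z [-0.088  0.996 -0.001] [ 0.996  0.088 -0.003] tcp [548.5  56.9  61.4] q7 -1.0 need offset [-0.6  0.8  2. ]
clock: 16.88
tcp_pos: [548.2, 56.9, 61.3]
eef_rot: [-146.3, 89.8, -164.1]
ft_force: [-6.3, -1.5, 8.6]
grip_width: 0.383
[-6.26185683 -1.49934433  8.57460883] [-0.43155192  1.3010953   0.02715913]
tool y,z [ 0.306  0.952 -0.002] [ 0.952 -0.306 -0.003] tcp [548.2  56.9  61.3] q7 -22.9 need offset [-0.7  1.5  1.8]
```

No stop yet; ratchet back 120° and regrip.

```bash
python3 -m inch '[{"offset":[0,0,0],"turn":0,"jaw":50},{"offset":[0,0,0],"turn":0,"jaw":52},{"offset":[0,0,0],"turn":0,"jaw":52},{"offset":[0,0,0],"turn":-0.174,"jaw":52},{"offset":[0,0,0],"turn":-0.174,"jaw":52},{"offset":[0,0,0],"turn":-0.174,"jaw":52},{"offset":[0,0,0],"turn":-0.174,"jaw":52},{"offset":[0,0,0],"turn":-0.174,"jaw":52},{"offset":[0,0,0],"turn":-0.174,"jaw":52},{"offset":[0,0,0],"turn":-0.174,"jaw":52},{"offset":[0,0,0],"turn":-0.174,"jaw":52},{"offset":[0,0,0],"turn":-0.174,"jaw":52},{"offset":[0,0,0],"turn":-0.174,"jaw":52},{"offset":[0,0,0],"turn":-0.174,"jaw":52},{"offset":[0,0,0],"turn":-0.174,"jaw":52},{"offset":[0,0,0],"turn":0,"jaw":52}]' 40
python3 -c "
from h import *
s,Rm,t=tool();print(s['ft_force'],s['moment']);goto((550.4,57.8,61.5)); p,d,c=wrist('w12'); cv2.imwrite('pics/c12.png',cv2.resize(p[200:370,230:410],None,fx=3,fy=3,interpolation=cv2.INTER_CUBIC)[...,::-1]);print(proj(c,(550.4,57.8,69)))"
```

```text
clock: 18.92
tcp_pos: [549.7, 57.7, 60.5]
eef_rot: [-35.0, 90.0, 66.9]
ft_force: [-0.1, 1.3, 0.5]
grip_width: 0.607
[-0.12472487  1.31356216  0.51862031] [-0.01353414  0.02699452 -0.00161474]
tool y,z [-0.978 -0.207 -0.   ] [-0.207  0.978  0.   ] tcp [549.7  57.7  60.5] q7 92.0 need offset [-1.  -0.7 -0. ]
(np.float64(315.10045647033814), np.float64(310.69596248832784))
```

View pics/c12.png

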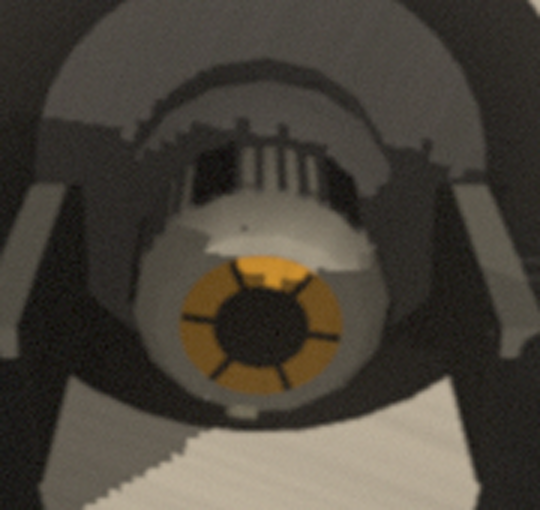

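Witness mark at (242,411) below the nut centre (260,318): about 13° before table x. Regrip and feel for the stop in small turns.

```bash
cat >> h.py <<'E'
def yaw():
    s,Rm,t=tool(); print("yaw z",np.degrees(np.arctan2(Rm[1,2],Rm[0,2])).round(2),"F",s["ft_force"].round(1),"M",s["moment"].round(3),"z",t[2].round(2),"grip",round(s["grip_width"],3),s["clock"])
E
python3 -m inch '[{"offset":[-0.5,-0.7,0],"turn":0,"jaw":40},{"offset":[0,0,0],"turn":0,"jaw":30},{"offset":[0,0,0],"turn":0,"jaw":28},{"offset":[0,0,0],"turn":0,"jaw":28},{"offset":[0,0,0],"turn":0,"jaw":28},{"offset":[0,0,0],"turn":0,"jaw":28}]' 40 >/dev/null;python3 -c "import h;h.yaw()"
for i in 1 2; do python3 -m inch '[{"offset":[0,0,0],"turn":0.05,"jaw":28},{"offset":[0,0,0],"turn":0,"jaw":28}]' 40 >/dev/null;python3 -c "import h;h.yaw()"; done
for i in 1 2 3 4; do python3 -m inch '[{"offset":[0,0,0],"turn":0.03,"jaw":28},{"offset":[0,0,0],"turn":0,"jaw":28}]' 40 >/dev/null;python3 -c "import h;h.yaw()"; done
```

```text
yaw z 102.05 F [-1.   0.7  3.8] M [ 0.145  0.218 -0.061] z 61.29 grip 0.384 19.725
yaw z 99.2 F [-0.1  1.1  3.6] M [ 0.052  0.102 -0.033] z 61.26 grip 0.389 19.975
yaw z 96.38 F [-0.9  0.1  4.1] M [ 0.072  0.19  -0.   ] z 61.27 grip 0.379 20.225
yaw z 94.59 F [-0.7  0.4  5.1] M [ 0.009  0.181 -0.019] z 61.22 grip 0.384 20.475
yaw z 92.88 F [-0.6  0.   4.9] M [ 0.065  0.192 -0.036] z 61.23 grip 0.385 20.725
yaw z 91.16 F [-0.9  0.4  4.4] M [-0.025  0.159 -0.015] z 61.21 grip 0.382 20.975
yaw z 89.44 F [-0.3 -0.1  5.9] M [-0.048  0.14  -0.01 ] z 61.23 grip 0.381 21.225
```

```bash
for i in 1 2 3 4 5 6; do python3 -m inch '[{"offset":[0,0,0],"turn":0.04,"jaw":28},{"offset":[0,0,0],"turn":0,"jaw":28}]' 40 >/dev/null;python3 -c "import h;h.yaw()"; done
```

```text
yaw z 87.13 F [-1.3  0.7  3.8] M [-0.049  0.149 -0.054] z 61.21 grip 0.386 21.475
yaw z 84.95 F [ 0.2 -1.5  4.5] M [-0.151  0.165  0.545] z 61.18 grip 0.381 21.725
yaw z 82.71 F [ 1.5 -1.   4.4] M [-0.402 -0.216  0.846] z 61.19 grip 0.384 21.975
yaw z 80.34 F [ 1.4 -2.6  3.1] M [-0.524 -0.294  0.537] z 61.19 grip 0.385 22.225
yaw z 78.11 F [ 3.  -3.9  3.1] M [-0.753 -0.715  0.978] z 61.17 grip 0.383 22.475
yaw z 75.75 F [ 3.4 -4.2  2.6] M [-0.829 -0.696  0.666] z 61.17 grip 0.38 22.725
```

Stop reached at yaw ≈86° (moment jumped to 0.5–1 N m), then the pads slipped. Back off, watching the wind-up release.

```bash
for i in 1 2 3 4; do python3 -m inch '[{"offset":[0,0,0],"turn":-0.02,"jaw":28},{"offset":[0,0,0],"turn":0,"jaw":28}]' 40 >/dev/null;python3 -c "import h;h.yaw()"; done
```

```text
yaw z 76.83 F [ 3.4 -2.9  1.9] M [-0.779 -0.734  0.216] z 61.16 grip 0.385 22.975
yaw z 77.93 F [ 4.6 -3.7  2.5] M [-0.789 -0.747  0.03 ] z 61.17 grip 0.383 23.225
yaw z 79.08 F [ 4.1 -3.9  1.4] M [-0.758 -0.819  0.006] z 61.2 grip 0.384 23.475
yaw z 80.23 F [ 3.4 -3.4  3.1] M [-0.774 -0.765  0.048] z 61.2 grip 0.381 23.725
```

```bash
python3 -m inch '[{"offset":[-0.03,0,0],"turn":-0.16,"jaw":28},{"offset":[-0.04,0,0],"turn":-0.16,"jaw":28},{"offset":[-0.04,0,0],"turn":-0.16,"jaw":28},{"offset":[-0.04,0,0],"turn":-0.16,"jaw":28},{"offset":[-0.04,0,0],"turn":-0.16,"jaw":28},{"offset":[-0.04,0,0],"turn":-0.16,"jaw":28},{"offset":[-0.04,0,0],"turn":-0.16,"jaw":28},{"offset":[-0.04,0,0],"turn":-0.16,"jaw":28},{"offset":[-0.04,0,0],"turn":-0.16,"jaw":28},{"offset":[0,0,0],"turn":-0.08,"jaw":28},{"offset":[0,0,0],"turn":0,"jaw":28},{"offset":[0,0,0],"turn":0,"jaw":28}]' 40
python3 -c "
import h;from h import *
h.yaw(); p,d,c=wrist('w13');p2,_=viewer.capture('side')
s=cv2.resize(p2[110:240,220:350],(400,400),interpolation=cv2.INTER_CUBIC)
cv2.imwrite('pics/c13.png',np.hstack([cv2.resize(p[220:370,240:390],(400,400),interpolation=cv2.INTER_CUBIC),s])[...,::-1])"
```

```text
clock: 25.22
tcp_pos: [549.0, 60.4, 61.5]
eef_rot: [-38.6, 89.8, 128.8]
ft_force: [-1.5, 2.3, 6.7]
grip_width: 0.382
yaw z 167.43 F [-1.5  2.3  6.7] M [0.448 0.274 0.023] z 61.46 grip 0.382 25.225
```

View pics/c13.png

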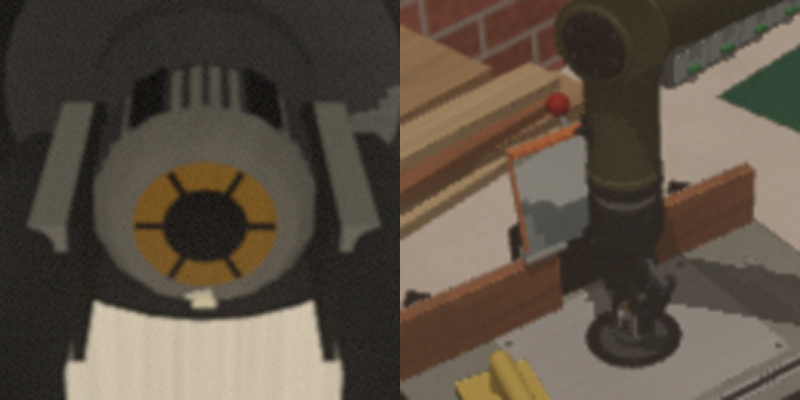

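Witness mark at crop (202,299), straight along -tool y. That is an azimuth of 77°, or 90° from table x, as wanted. The guard is still back.

```bash
python3 -c "
from plant import finish_job
print(finish_job())"
```

```text
the job is handed in; nothing more can be done
None
```

The guard is back against its stop, and the nut was screwed down until it bottomed and then backed off a quarter turn. The gripper is still holding the nut at 40 N, and I handed the job in at about 25 s.

- **Guard:** as I eased it back, the knob slipped out of the fingers and the guard settled against them at about 93°. I lowered it onto the stop by drawing the fingers back slowly. My last measurement put it at about 99° with the fingers clear, and the final side picture shows it still leaning back.
- **Nut:** it took two strokes with one regrip. At the stop the wrist moment rose to 0.5–1.0 N m and the pads slipped about 10°. The back-off is therefore measured from where the wind-up released, 90° by tool yaw.
- **Check on the nut:** the white witness mark independently shows about 90° from the table's x axis, assuming the mark lies along that axis when the nut is bottomed.
- **Other things:** I never went near the rest, and the push block looks undisturbed. I did not re-measure any of their positions.

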